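# Set out the fragrance samples on their stands

## Robot

A 6-joint arm with a two-finger parallel gripper is mounted at the origin on the work surface. World frame = base frame: x ahead of the robot, y to its left, z up, the work surface at z = 0. Lengths are in m, angles in rad, forces in N, time in s.
With the tool pointing down it reaches from about 0.35 to 0.975 m from the base axis. Payload 4.9 kg.
Tool frame: the origin (TCP) lies at the very end of the fingers, on their centre line; the grasp point (between the pads) lies 19 mm behind it; z points along the fingers, y is the line along which they close (so a half turn about z gives the same grasp; the last joint's range is limited). The gripper opens to 85 mm and grips with 20 to 120 N. Pads are 22 mm wide; open, the fingers measure 114 mm over their backs; the gripper's body (76 mm by 85 mm) begins 54 mm behind the grasp point. The pads swing forward as they close: fully open they stand 13 mm farther back than shut.
Start: joints at [1.192, 0.053, 1.613, -0, 1.476, -0.119], TCP at [0.161, 0.604, 0.231] pointing down, gripper open.
Joint ranges: [-3.01, 3.01], [-1.01, 2.22], [0.06, 2.58], [-1.02, 4.17], [0.09, 2.62], [-3.14, 3.14]. Speed limits (rad/s): [2.57, 2.57, 3.14, 3.14, 3.14, 3.14].

## Interface

Orientations are given as a rotation vector (axis times angle).
In Python, from station import ctrl gives the robot as it stands.
- The arm moves only by the shell command python3 -m crank 'ROWS' [OPENING] [FORCE]. ROWS is text: rows parted by semicolons, each of 4 numbers parted by spaces: the shift along the world's x, y, z in units of 0.5 m (1.0 is 0.5 m), then the turn about the world's z in units of 90 degrees (1.0 is 90 degrees). In form: x y z turn; .... A call has exactly 5 rows; each row shifts and turns the commanded pose from where the row before left it; what a row does not reach is not made up. A row lasts 1/12 s, in which the tool goes at most 41.7 mm and 7.16 degrees, less where a joint would pass 70% of its speed; a pose out of reach is approached as far as the arm can. A call with a number of a shift or a turn outside -1 to 1 is refused whole. A call with a gripper value outside its range is refused whole. OPENING is the opening in per cent of the stroke, from 0 (shut) to 100 (fully open), set as the call begins (- or left out, the last holds). The fingers move at their own pace and stop on an object; FORCE is the grip in N (left out, the last holds). Time passes only in rows, so rows that do not move let the fingers close, or fill a call up. It gives the time, the measured TCP pose, the force, the opening and the grip force at its end, in the units of the state.
- ctrl.get_obs(): the state, without advancing time (a new reading comes with each control period).
- ctrl.get_image(name): name is "side" or "top" or "wrist"; returns (picture, depth): 420x560x3 uint8, red, green, blue; 420x560 float32, m along the optical axis (not along the pixel's ray), 0 where there is no reading.
- ctrl.get_calibration(name): a dict with "fx", "fy", "cx", "cy" (pixels), "k1" (the pictures are not rectified: a ray, as slopes to the right and down, at radius r is drawn at 1 + k1 r^2 times it, then the intrinsics apply), "extrinsics" (4x4, takes a point from world to camera coordinates). Camera axes: x right, y down, z forward; pixel columns grow to the right and rows downward; lengths in m; the calibration is good to about 2 mm. A picture is of the moment at which its call begins: read the wrist's pose just before it. get_calibration takes no time and is no camera call; for the wrist camera it gives the pose at the moment of the call.
- ctrl.finish_job(): hands the job in; it is judged then, once.
The state is a dict: "t": time; "q": joint angles; "dq": joint speeds; "effort": joint torques, N m; "tool_pos": TCP position; "tool_rot": TCP orientation; "contact_force": force on the tool from outside, world axes, zero at the start; "wrist_torque": the same for the moment, N m; "opening": finger opening in m; "grip_force": force on a finger pad.
Only numpy, scipy, OpenCV 4.12 (cv2) and the standard library are available. Lean on these libraries where they do the work, as an engineer would, in place of code of your own. Each camera call takes 0.05 s, during which the arm holds its last target. There are 200 camera calls.

## Task

Set the four amber glass samples out for the smelling panel: stand each one upright on the sample stand that matches it, the jars on the large stands and the bottles on the small ones, with the lid or cap the same colour as the stand's rim, flat on its grey floor, fully inside the rim. They are glass, so put them down gently without dropping or tipping them over, and leave the steel beaker and the pump bottle where they are.

Things in the scene. Friction and masses are not known exactly. Their poses are not given: they have to be found in the camera images.
- jar_blue_mid (a point): squat loose amber glass jar with a flat blue screw lid: a plain upright cylinder 60 mm in diameter and 66 mm high (the blue lid, of the same diameter, is the top 20 mm), 0.11 to 0.23 kg, standing on the bench. The point is its centre, half-way up, 33 mm above its underside; z points up its axis, yaw has no meaning.
- bottle_blue_mid (a point): slim loose amber glass bottle with a blue cap, upright and round, 100 mm high: 38 mm in diameter up to 70 mm, then a shoulder, then the blue cap, 27 mm in diameter, from 79 mm to the top; 0.075 to 0.16 kg, standing on the bench. The point is its centre, half-way up, 50 mm above its underside; z points up its axis, yaw has no meaning.
- jar_yellow_mid (a point): squat loose amber glass jar with a flat yellow screw lid: a plain upright cylinder 60 mm in diameter and 66 mm high (the yellow lid, of the same diameter, is the top 20 mm), 0.11 to 0.23 kg, standing on the bench. The point is its centre, half-way up, 33 mm above its underside; z points up its axis, yaw has no meaning.
- bottle_yellow_mid (a point): slim loose amber glass bottle with a yellow cap, upright and round, 100 mm high: 38 mm in diameter up to 70 mm, then a shoulder, then the yellow cap, 27 mm in diameter, from 79 mm to the top; 0.075 to 0.16 kg, standing on the bench. The point is its centre, half-way up, 50 mm above its underside; z points up its axis, yaw has no meaning.
- large_stand_blue: large round sample stand fixed to the bench, a shallow dish with a blue rim and a grey floor, 100 mm in outer diameter; the floor is 80 mm in diameter and 5 mm above the bench, the rim 10 mm wide with its top 9 mm above the bench. Made for the jar with the blue lid. The origin is the centre of its underside, on the bench; z up, yaw has no meaning.
- small_stand_blue: small round sample stand fixed to the bench, a shallow dish with a blue rim and a grey floor, 75 mm in outer diameter; the floor is 55 mm in diameter and 5 mm above the bench, the rim 10 mm wide with its top 9 mm above the bench. Made for the bottle with the blue cap. The origin is the centre of its underside, on the bench; z up, yaw has no meaning.
- large_stand_yellow: large round sample stand fixed to the bench, a shallow dish with a yellow rim and a grey floor, 100 mm in outer diameter; the floor is 80 mm in diameter and 5 mm above the bench, the rim 10 mm wide with its top 9 mm above the bench. Made for the jar with the yellow lid. The origin is the centre of its underside, on the bench; z up, yaw has no meaning.
- small_stand_yellow: small round sample stand fixed to the bench, a shallow dish with a yellow rim and a grey floor, 75 mm in outer diameter; the floor is 55 mm in diameter and 5 mm above the bench, the rim 10 mm wide with its top 9 mm above the bench. Made for the bottle with the yellow cap. The origin is the centre of its underside, on the bench; z up, yaw has no meaning.
- beaker: open empty stainless steel beaker, 64 mm in diameter at the rim and 80 mm high, loose, standing amid the work; not part of the job. The origin is the centre of its underside.
- sprayer: white plastic pump bottle with a grey collar and a white nozzle head, 48 mm in diameter and 136 mm high, loose, off to the left of the work; not part of the job. The origin is the centre of its underside.

How it is judged:
At the end, for the whole second after the job is handed in: Each jar stands on the large stand, and each bottle on the small stand, whose rim has the colour of its lid or cap: its centre within 11 mm (jars) or 9.5 mm (bottles) of the stand's centre, its foot on the grey floor (height within 3 mm), upright within 0.05 rad, at rest (horizontal distance between jar_blue_mid and large_stand_blue below 0.011 m and z of jar_blue_mid in the frame of large_stand_blue between 0.035 and 0.041 m and angle between each of jar_blue_mid, jar_yellow_mid, bottle_blue_mid, bottle_yellow_mid's own z axis and vertical below 0.05 rad and linear speed of each of jar_blue, jar_yellow, bottle_blue, bottle_yellow below 0.01 m/s and angular speed of each of jar_blue, jar_yellow, bottle_blue, bottle_yellow below 0.1 rad/s and horizontal distance between jar_yellow_mid and large_stand_yellow below 0.011 m and z of jar_yellow_mid in the frame of large_stand_yellow between 0.035 and 0.041 m and horizontal distance between bottle_blue_mid and small_stand_blue below 0.0095 m and z of bottle_blue_mid in the frame of small_stand_blue between 0.052 and 0.058 m and horizontal distance between bottle_yellow_mid and small_stand_yellow below 0.0095 m and z of bottle_yellow_mid in the frame of small_stand_yellow between 0.052 and 0.058 m); the robot touches nothing.
It fails at once if a jar or bottle is tipped over (more than 35 degrees) (angle between any of jar_blue_mid, jar_yellow_mid, bottle_blue_mid, bottle_yellow_mid's own z axis and vertical above 0.61 rad).
It fails at once if a jar or bottle is dropped on its stand (faster than 0.4 m/s within 25 mm of resting on it) ((horizontal distance between jar_blue_mid and large_stand_blue below 0.02 m and z of jar_blue_mid in the frame of large_stand_blue below 0.063 m and linear speed of jar_blue above 0.4 m/s) or (horizontal distance between jar_yellow_mid and large_stand_yellow below 0.02 m and z of jar_yellow_mid in the frame of large_stand_yellow below 0.063 m and linear speed of jar_yellow above 0.4 m/s) or (horizontal distance between bottle_blue_mid and small_stand_blue below 0.02 m and z of bottle_blue_mid in the frame of small_stand_blue below 0.08 m and linear speed of bottle_blue above 0.4 m/s) or (horizontal distance between bottle_yellow_mid and small_stand_yellow below 0.02 m and z of bottle_yellow_mid in the frame of small_stand_yellow below 0.08 m and linear speed of bottle_yellow above 0.4 m/s)).
It fails at once if the beaker is pushed more than 25 mm away or knocked over (distance of beaker from where it was at the start of the episode above 0.025 m or angle between beaker's own z axis and vertical above 0.35 rad).
It fails at once if the pump bottle is pushed more than 25 mm away or knocked over (distance of sprayer from where it was at the start of the episode above 0.025 m or angle between sprayer's own z axis and vertical above 0.35 rad).
It also fails if it takes over 99 s, if anything falls off the work surface, if the arm or the gripper's body presses on something with over 40 N, if the wrist force passes 120 N, or if a joint passes its speed limit or range.

## Working session

There is one attempt and no reset: what is moved stays moved. The work goes in short steps, Python scripts to look and compute and a shell command to move; the robot and the scene stay as the last step left them, time stands still between calls to the robot, and variables do not carry over. Pictures are saved under pics/ and viewed, at most 14 in all, crops included, and the job is handed in when it is done.

```bash
ls; mkdir -p pics; python3 - <<'E'
from station import ctrl
import cv2,numpy as np
for n in("side","top"):
    im,d=ctrl.get_image(n); cv2.imwrite(f"pics/{n}0.png",im[:,:,::-1]); np.savez(f"{n}0.npz",im=im,d=d)
    c=ctrl.get_calibration(n); print(n,{k:np.round(v,4).tolist() for k,v in c.items()})
o=ctrl.get_obs();print(o)
E
```

```text
pics
side {'fx': 422.5135, 'fy': 422.5135, 'cx': 275.6362, 'cy': 211.0426, 'k1': -0.1242, 'extrinsics': [[0.8362, -0.5479, 0.0256, -0.3755], [-0.2643, -0.4433, -0.8565, 0.2237], [0.4806, 0.7094, -0.5155, 1.0565], [0.0, 0.0, 0.0, 1.0]]}
top {'fx': 407.9722, 'fy': 407.9722, 'cx': 275.5187, 'cy': 213.3545, 'k1': -0.1024, 'extrinsics': [[0.0069, -0.9999, -0.008, 0.094], [-0.9829, -0.0053, -0.1843, 0.5227], [0.1843, 0.0092, -0.9828, 1.2179], [0.0, 0.0, 0.0, 1.0]]}
{'t': 0.1, 'q': array([ 1.19201520e+00,  5.33366652e-02,  1.61418688e+00,  1.50216819e-05,
        1.47602318e+00, -1.19016601e-01]), 'dq': array([-0.0007626 ,  0.00049269, -0.0033715 , -0.00056725, -0.00096339,
       -0.00114644]), 'effort': array([ 2.68387967e-04, -3.94909966e+01, -3.71363032e+01, -6.85591385e-05,
        3.92310045e-03, -1.56276400e-05]), 'tool_pos': array([0.16032166, 0.60348483, 0.23013953]), 'tool_rot': array([-4.06828737e-01, -3.11463813e+00,  2.96859956e-03]), 'contact_force': array([ 0.38617323, -0.02359421, -0.36492973]), 'wrist_torque': array([ 0.03811004, -0.04279809, -0.03424367]), 'grip_force': 0.0, 'opening': 0.08508418314405722}
```

View pics/top0.png

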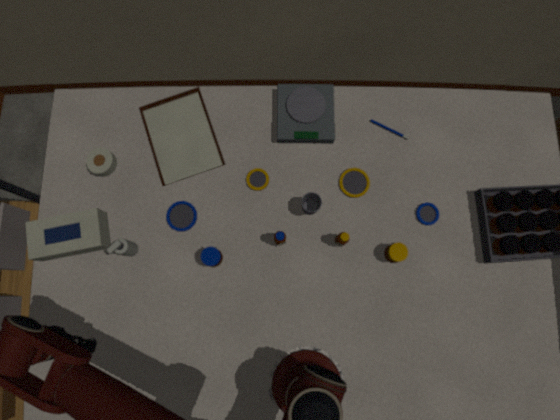

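View pics/side0.png

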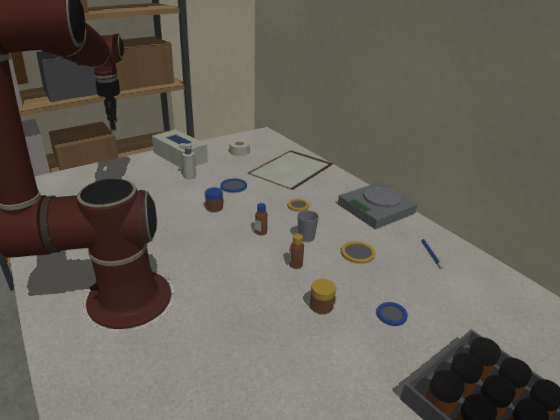

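The top view shows:
- Large stands: blue (181,216) and yellow (354,182).
- Small stands: yellow (257,179) and blue (427,213).
- Jars: blue (211,256) and yellow (397,252).
- Bottles: blue (280,238) and yellow (342,239).
- Other objects: beaker (312,203) and sprayer (118,246).

The side view agrees with this layout.

```bash
cat >vis.py <<'E'
import cv2,numpy as np
def rays(c,uv):
    uv=np.asarray(uv,np.float64).reshape(-1,1,2)
    K=np.array([[c['fx'],0,c['cx']],[0,c['fy'],c['cy']],[0,0,1]])
    return np.c_[cv2.undistortPoints(uv,K,np.array([c['k1'],0,0,0,0]))[:,0],np.ones(len(uv))]
def onplane(c,uv,z):
    E=np.asarray(c['extrinsics']);R,t=E[:3,:3],E[:3,3];o=-R.T@t;d=rays(c,uv)@R
    return o+d*((z-o[2])/d[:,2])[:,None]
def pts(c,uv,dep):
    E=np.asarray(c['extrinsics']);return (rays(c,uv)*dep[:,None]-E[:3,3])@E[:3,:3]
def mask(im,col):
    h=cv2.cvtColor(im,cv2.COLOR_RGB2HSV)
    lo,hi=((105,120,50),(125,255,255)) if col=='blue' else ((20,130,90),(32,255,255))
    return cv2.inRange(h,lo,hi)
E
python3 - <<'E'
from station import ctrl
from vis import *
for n in("top","side"):
    z=np.load(n+"0.npz");im,d=z['im'],z['d'];c=ctrl.get_calibration(n)
    for col in("blue","yellow"):
        k,l,s,_=cv2.connectedComponentsWithStats(mask(im,col))
        for i in range(1,k):
            if s[i,4]<25: continue
            v,u=np.nonzero((l==i)&(d>0)); uv=np.c_[u,v]; P=pts(c,uv,d[v,u]); 
            zt=np.percentile(P[:,2],90)
            pz=.009 if zt<.025 else(.066 if zt<.085 else .1)
            sel=P[:,2]>(pz-.006 if pz>.01 else -1)
            if sel.sum()<5: continue
            Q=onplane(c,uv[sel],pz)[:,:2]
            if pz>.01:  ce=Q.mean(0);r=np.sqrt(np.linalg.det(np.cov(Q.T)))**.5*2
            else:
                (x,y),r=cv2.minEnclosingCircle(Q.astype(np.float32)); ce=np.array([x,y])
            print(n,col,uv.mean(0).round(),s[i,4],'ztop %.3f'%zt,pz,ce.round(4),'r %.4f'%r)
# beaker: depth points near
z=np.load("top0.npz");d=z['d'];c=ctrl.get_calibration("top")
for nm,(u0,u1,v0,v1) in dict(beaker=(295,330,185,222),sprayer=(100,140,228,265)).items():
    v,u=np.mgrid[v0:v1,u0:u1];v=v.ravel();u=u.ravel();P=pts(c,np.c_[u,v],d[v,u])
    P=P[(P[:,2]>.03)&(P[:,2]<.2)];print(nm,P.min(0).round(3),P.max(0).round(3))
E
```

```text
top blue [387. 128.] 74 ztop 0.011 0.009 [ 0.8263 -0.2746] r 0.0579
top blue [181. 216.] 249 ztop 0.011 0.009 [0.5205 0.4018] r 0.0490
top blue [427. 214.] 187 ztop 0.010 0.009 [ 0.5326 -0.3942] r 0.0375
top blue [ 62. 233.] 346 ztop 0.083 0.066 [0.4516 0.7674] r 0.0395
top blue [280. 235.] 57 ztop 0.101 0.1 [0.4459 0.0839] r 0.0126
top blue [210. 256.] 296 ztop 0.068 0.066 [0.3866 0.2942] r 0.0291
top yellow [257. 179.] 163 ztop 0.011 0.009 [0.6443 0.1582] r 0.0372
top yellow [354. 182.] 215 ztop 0.011 0.009 [ 0.6356 -0.1583] r 0.0495
top yellow [345. 236.] 53 ztop 0.101 0.1 [ 0.4453 -0.1083] r 0.0125
top yellow [398. 252.] 271 ztop 0.068 0.066 [ 0.4037 -0.2761] r 0.0281
side blue [234. 186.] 114 ztop 0.012 0.009 [0.5206 0.3992] r 0.0525
side blue [213. 193.] 167 ztop 0.068 0.066 [0.3863 0.2892] r 0.0318
side blue [261. 208.] 56 ztop 0.102 0.1 [0.4447 0.0786] r 0.0153
side blue [430. 251.] 56 ztop 0.013 0.009 [ 0.8278 -0.2733] r 0.0542
side blue [392. 314.] 270 ztop 0.013 0.009 [ 0.5329 -0.3997] r 0.0405
side yellow [298. 205.] 106 ztop 0.012 0.009 [0.6431 0.156 ] r 0.0401
side yellow [298. 239.] 86 ztop 0.101 0.1 [ 0.4436 -0.1126] r 0.0157
side yellow [358. 253.] 241 ztop 0.013 0.009 [ 0.6332 -0.1611] r 0.0535
side yellow [323. 289.] 399 ztop 0.069 0.066 [ 0.4012 -0.2806] r 0.0311
beaker [ 0.521 -0.042  0.03 ] [0.585 0.02  0.082]
sprayer [0.386 0.538 0.03 ] [0.474 0.651 0.14 ]
```

```bash
python3 -m crank '.03 -.041 -.008 0; .03 -.041 -.008 0; .03 -.041 -.008 0; .03 -.041 -.008 0; .03 -.041 -.008 0' 100 40; python3 -m crank '.03 -.041 -.008 0; .03 -.041 -.008 0; .03 -.041 -.008 0; .03 -.041 -.008 0; .03 -.041 -.008 0'; python3 -m crank '.03 -.041 -.008 0; .03 -.041 -.008 0; .03 -.041 -.008 0; .03 -.041 -.008 0; 0 0 0 0'
python3 - <<'E'
from station import ctrl
from vis import *
o=ctrl.get_obs();c=ctrl.get_calibration("wrist");im,d=ctrl.get_image("wrist")
cv2.imwrite("pics/w1.png",im[:,:,::-1]);print(o['tool_pos'],o['tool_rot'],o['dq'].round(3))
print(np.round(c['extrinsics'],3),c['fx'])
k,l,s,_=cv2.connectedComponentsWithStats(mask(im,'blue'))
for i in range(1,k):
    if s[i,4]<100: continue
    v,u=np.nonzero((l==i)&(d>0)); uv=np.c_[u,v];P=pts(c,uv,d[v,u]);sel=P[:,2]>.06
    print(s[i],P.mean(0),P.max(0)); 
    if sel.sum()>20: print('top',cv2.minEnclosingCircle(onplane(c,uv[sel],.066)[:,:2].astype(np.float32)))
E
```

```text
t: 0.52
tool_pos: [0.2358, 0.5002, 0.2104]
tool_rot: [-0.406, -3.115, 0.002]
contact_force: [-0.2, -0.0, -0.1]
opening: 0.0858
grip_force: 0.0
t: 0.93
tool_pos: [0.3108, 0.3977, 0.1906]
tool_rot: [-0.407, -3.115, 0.001]
contact_force: [-1.0, 0.8, -0.3]
opening: 0.0853
grip_force: 0.0
t: 1.35
tool_pos: [0.3717, 0.3139, 0.1739]
tool_rot: [-0.413, -3.114, 0.004]
contact_force: [-0.3, 0.0, -0.1]
opening: 0.0853
grip_force: 0.0
[0.37172064 0.31393374 0.17388064] [-0.41308302 -3.11366771  0.00419045] [ 0.055  0.001 -0.014  0.05   0.01   0.061]
[[ 0.26   0.966 -0.002 -0.4  ]
 [ 0.923 -0.248  0.295 -0.286]
 [ 0.285 -0.078 -0.955  0.243]
 [ 0.     0.     0.     1.   ]] 302.1791839271373
[ 231  196   66   67 3471] [0.3852336  0.2962394  0.06503687] [0.41695727 0.32469379 0.06788833]
top ((0.3866767883300781, 0.2956346869468689), 0.030255567282438278)
[ 343  254   84   76 1625] [0.50358257 0.39809207 0.00911231] [0.56685093 0.45576875 0.21400211]
```

View pics/w1.png

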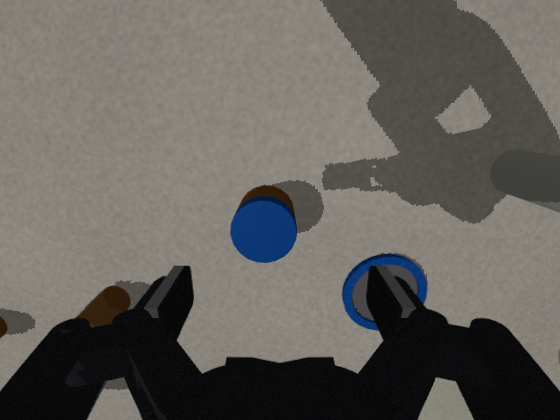

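The wrist view shows the blue lid at (264,229) and the large blue stand at (385,290). It agrees with the top camera to about 1 mm, so I'm going down to the jar.

```bash
python3 -m crank '.01 -.013 -.03 0; .01 -.013 -.03 0; .01 -.012 -.03 0; 0 0 -.03 0; 0 0 0 0'; python3 -m crank '0 0 -.04 0; 0 0 -.04 0; 0 0 -.04 0; 0 0 -.04 0; 0 0 0 0';python3 -m crank '0 0 -.02 0; 0 0 -.018 0; 0 0 0 0; 0 0 0 0; 0 0 0 0'
```

```text
t: 1.82
tool_pos: [0.3831, 0.2973, 0.1118]
tool_rot: [-0.406, -3.11, 0.006]
contact_force: [-0.6, -0.4, -0.5]
opening: 0.0852
grip_force: 0.0
t: 2.23
tool_pos: [0.3825, 0.2972, 0.032]
tool_rot: [-0.405, -3.109, 0.006]
contact_force: [-0.3, 0.5, -0.3]
opening: 0.0855
grip_force: 0.0
t: 2.65
tool_pos: [0.3861, 0.2984, 0.0172]
tool_rot: [0.407, 3.114, 0.001]
contact_force: [0.4, 0.6, -1.0]
opening: 0.0855
grip_force: 0.0
```

```bash
python3 -m crank '0 -.006 0 0; 0 0 0 0; 0 0 0 0; 0 0 0 0; 0 0 0 0' 0 40; python3 -m crank '0 0 0 0; 0 0 0 0; 0 0 0 0; 0 0 0 0; 0 0 0 0';  python3 -m crank '0 0 .02 0; 0 0 .03 0; 0 0 .04 0; 0 0 .03 0; 0 0 0 0'
```

```text
t: 3.07
tool_pos: [0.3862, 0.2951, 0.0171]
tool_rot: [0.407, 3.114, 0.001]
contact_force: [-0.5, -1.9, 4.5]
opening: 0.0592
grip_force: 43.5
t: 3.48
tool_pos: [0.3862, 0.2951, 0.0171]
tool_rot: [0.407, 3.114, 0.0]
contact_force: [-0.4, -1.8, 6.6]
opening: 0.0594
grip_force: 43.6
t: 3.9
tool_pos: [0.3875, 0.2962, 0.0798]
tool_rot: [0.406, 3.11, 0.006]
contact_force: [-0.1, 0.2, -1.1]
opening: 0.0588
grip_force: 43.4
```

```bash
python3 -m crank '.02 .016 0 0; .04 .032 0 0; .045 .036 0 0; .045 .036 0 0; .04 .032 0 0';python3 -m crank '.035 .028 0 0; .025 .020 0 0; .018 .014 0 0; 0 0 0 0; 0 0 0 0'
python3 - <<'E'
from station import ctrl
from vis import *
o=ctrl.get_obs();print(o['tool_pos'])
for n in("top","wrist"):
    c=ctrl.get_calibration(n);im,d=ctrl.get_image(n);cv2.imwrite(f"pics/{n}2.png",im[:,:,::-1])
    l=mask(im,'blue');v,u=np.nonzero((l>0)&(d>0));uv=np.c_[u,v];P=pts(c,uv,d[v,u])
    near=np.hypot(P[:,0]-.5205,P[:,1]-.402)<.07
    a=near&(P[:,2]<.03);b=near&(P[:,2]>.05);print(n,a.sum(),b.sum())
    if a.sum()>50:print('rim',cv2.minEnclosingCircle(onplane(c,uv[a],.009)[:,:2].astype(np.float32)))
    if b.sum()>50:
        zt=np.median(P[b,2]); s=P[b]; print('lid',zt,np.percentile(s,[2,98],axis=0).round(4))
E
```

```text
t: 4.32
tool_pos: [0.4809, 0.3716, 0.0748]
tool_rot: [-0.407, -3.114, 0.001]
contact_force: [0.7, -1.2, -1.0]
opening: 0.0589
grip_force: 43.5
t: 4.73
tool_pos: [0.5189, 0.4017, 0.0748]
tool_rot: [-0.407, -3.113, 0.002]
contact_force: [0.2, 0.8, -1.4]
opening: 0.0586
grip_force: 43.5
[0.518867   0.40166087 0.07478055]
top 80 0
rim ((0.5327304601669312, 0.38029855489730835), 0.040413569658994675)
wrist 3512 14490
rim ((0.5206522345542908, 0.4029479920864105), 0.05018435791134834)
lid 0.1232017766388298 [[0.4911 0.3772 0.1081]
 [0.5329 0.4287 0.1244]]
```

View pics/wrist2.png

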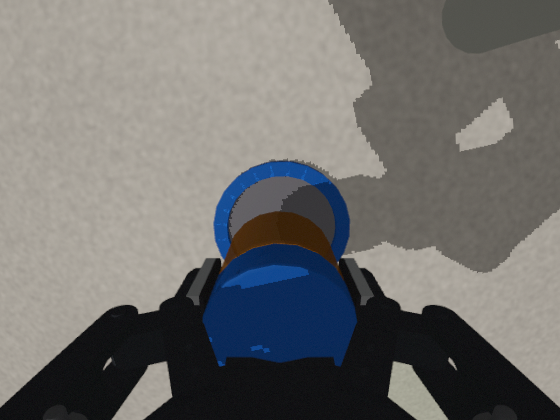

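The wrist view shows the jar held upright over the blue rim (centre about (282,225)). The rim fit gives (0.5207, 0.4029), which matches the earlier measurement. Lowering it slowly now.

```bash
python3 -m crank '.002 .001 -.02 0; .001 0 -.025 0; 0 0 -.02 0; 0 0 -.015 0; 0 0 -.01 0';python3 -m crank '0 0 -.005 0; 0 0 -.004 0; 0 0 -.003 0; 0 0 -.002 0; 0 0 0 0'
```

```text
t: 5.25
tool_pos: [0.5197, 0.4016, 0.0287]
tool_rot: [-0.407, -3.112, 0.003]
contact_force: [-0.2, -0.5, -1.6]
opening: 0.0593
grip_force: 43.5
t: 5.67
tool_pos: [0.5213, 0.4026, 0.0246]
tool_rot: [0.407, 3.115, 0.001]
contact_force: [0.1, 0.1, -1.2]
opening: 0.059
grip_force: 43.5
```

Not touching yet, about 2.5 mm to go.

```bash
python3 -m crank '0 0 -.002 0; 0 0 -.002 0; 0 0 -.001 0; 0 0 0 0; 0 0 0 0';python3 -m crank '0 0 -.001 0; 0 0 0 0; 0 0 0 0; 0 0 0 0; 0 0 0 0'
```

```text
t: 6.08
tool_pos: [0.5212, 0.4026, 0.0222]
tool_rot: [0.407, 3.115, 0.0]
contact_force: [-0.6, 0.6, 1.9]
opening: 0.0593
grip_force: 43.6
t: 6.5
tool_pos: [0.5212, 0.4026, 0.0222]
tool_rot: [0.407, 3.115, 0.0]
contact_force: [-2.8, -2.2, 6.4]
opening: 0.0593
grip_force: 43.9
```

```bash
python3 -m crank '0 0 0 0; 0 0 0 0; 0 0 0 0; 0 0 0 0; 0 0 0 0' 100; python3 -m crank '0 0 .02 0; 0 0 .04 0; 0 0 .06 0; 0 0 .06 0; 0 0 .06 0'; python3 -m crank '-.008 -.033 .02 0; -.015 -.06 0 0; -.015 -.068 0 0; -.015 -.068 0 0; -.015 -.068 0 0'; python3 -m crank '-.016 -.068 0 0; -.016 -.068 0 0; -.016 -.068 0 0; -.016 -.068 0 0; -.016 -.06 0 0'
python3 - <<'E'
from station import ctrl
from vis import *
o=ctrl.get_obs();print(o['tool_pos'])
for n in("top","wrist"):
    c=ctrl.get_calibration(n);im,d=ctrl.get_image(n);cv2.imwrite(f"pics/{n}3.png",im[:,:,::-1])
    l=mask(im,'blue');v,u=np.nonzero((l>0)&(d>0));uv=np.c_[u,v];P=pts(c,uv,d[v,u])
    for nm,x,y,z in(('jar',.5205,.402,.071),('bot',.446,.084,.1)):
        s=(np.hypot(P[:,0]-x,P[:,1]-y)<.05)&(abs(P[:,2]-z)<.008)
        if s.sum()>20: print(n,nm,cv2.minEnclosingCircle(onplane(c,uv[s],z)[:,:2].astype(np.float32)),np.median(P[s,2]))
E
```

```text
t: 6.92
tool_pos: [0.521, 0.4025, 0.021]
tool_rot: [-0.407, -3.115, 0.0]
contact_force: [0.5, 0.2, -0.8]
opening: 0.0858
grip_force: 0.0
t: 7.33
tool_pos: [0.5209, 0.4024, 0.1431]
tool_rot: [0.407, 3.115, 0.0]
contact_force: [0.5, 1.0, -1.1]
opening: 0.0852
grip_force: 0.0
t: 7.75
tool_pos: [0.4866, 0.2529, 0.1522]
tool_rot: [0.405, 3.114, 0.001]
contact_force: [1.0, -0.5, 0.7]
opening: 0.0853
grip_force: 0.0
t: 8.17
tool_pos: [0.4465, 0.0863, 0.1521]
tool_rot: [0.407, 3.114, -0.0]
contact_force: [0.9, -1.1, -0.1]
opening: 0.0851
grip_force: 0.0
[0.44654092 0.08633809 0.15212584]
top jar ((0.521785318851471, 0.40063968300819397), 0.03066273219883442) 0.0699026739245191
wrist bot ((0.44593504071235657, 0.08469807356595993), 0.014304053969681263) 0.09950810075016583
```

View pics/wrist3.png

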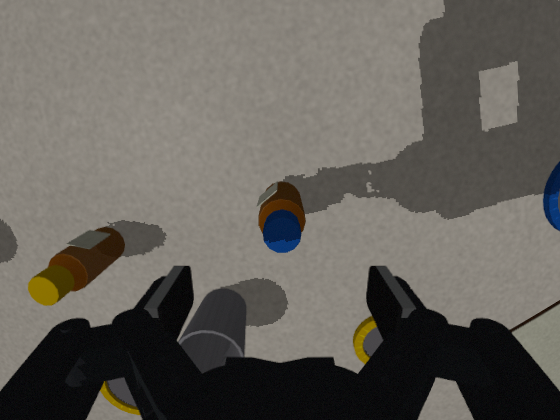

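The blue jar sits 2 mm from its stand's centre. In the wrist view the blue cap is at (282,230), midway between the fingers, so I'm going down on the blue bottle.

```bash
python3 -m crank '0 0 -.02 0; 0 0 -.03 0; 0 0 -.04 0; 0 0 -.04 0; 0 0 -.04 0'; python3 -m crank '0 0 -.03 0; 0 0 -.02 0; 0 0 -.016 0; 0 0 0 0; 0 0 0 0'
```

```text
t: 8.68
tool_pos: [0.4472, 0.0892, 0.0653]
tool_rot: [0.404, 3.115, 0.001]
contact_force: [0.5, 0.2, 0.4]
opening: 0.0855
grip_force: 0.0
t: 9.1
tool_pos: [0.4472, 0.0884, 0.0333]
tool_rot: [-0.406, -3.115, -0.0]
contact_force: [-0.6, 0.2, -1.0]
opening: 0.0851
grip_force: 0.0
```

```bash
python3 -m crank '-.002 -.007 0 0; 0 0 0 0; 0 0 0 0; 0 0 0 0; 0 0 0 0'; python3 -m crank '0 0 0 0; 0 0 0 0; 0 0 0 0; 0 0 0 0; 0 0 0 0' 0 40; python3 -m crank '0 0 0 0; 0 0 0 0; 0 0 0 0; 0 0 0 0; 0 0 0 0';  python3 -m crank '0 0 .02 0; 0 0 .04 0; 0 0 .05 0; 0 0 .05 0; 0 0 .05 0'
```

```text
t: 9.52
tool_pos: [0.4464, 0.0844, 0.0338]
tool_rot: [0.407, 3.114, 0.0]
contact_force: [-0.2, 0.1, -0.3]
opening: 0.0855
grip_force: 0.0
t: 9.93
tool_pos: [0.4461, 0.0844, 0.0334]
tool_rot: [0.407, 3.115, -0.0]
contact_force: [-1.1, -0.3, 1.0]
opening: 0.0377
grip_force: 40.2
t: 10.35
tool_pos: [0.4461, 0.0844, 0.0334]
tool_rot: [0.407, 3.115, -0.0]
contact_force: [-0.4, -0.5, 2.4]
opening: 0.037
grip_force: 40.2
t: 10.77
tool_pos: [0.4455, 0.0847, 0.1394]
tool_rot: [-0.407, -3.114, -0.0]
contact_force: [-0.1, 0.4, -1.9]
opening: 0.0373
grip_force: 40.2
```

```bash
python3 -m crank '0 0 .03 0; .01 -.03 .03 0; .012 -.06 0 0; .012 -.068 0 0; .012 -.068 0 0'; python3 -m crank '.012 -.072 0 0; .012 -.072 0 0; .012 -.072 0 0; .012 -.072 0 0; .012 -.072 0 0'; python3 -m crank '.012 -.072 0 0; .012 -.072 0 0; .012 -.072 0 0; .012 -.063 0 0; .012 -.05 0 0'; python3 -m crank '.007 -.03 0 0; .006 -.012 0 0; 0 0 0 0; 0 0 0 0; 0 0 0 0' 
cat >chk.py <<'E'
import sys
from station import ctrl
from vis import *
col,x,y,r,tag=sys.argv[1],*map(float,sys.argv[2:5]),sys.argv[5]
o=ctrl.get_obs();print(o['tool_pos']);n='wrist'
c=ctrl.get_calibration(n);im,d=ctrl.get_image(n);cv2.imwrite(f"pics/w{tag}.png",im[:,:,::-1])
l=mask(im,col);v,u=np.nonzero((l>0)&(d>0));uv=np.c_[u,v];P=pts(c,uv,d[v,u])
a=(np.hypot(P[:,0]-x,P[:,1]-y)<r+.02)&(P[:,2]<.03)
q=onplane(c,uv[a],.009)[:,:2]; rr=np.hypot(*(q-[x,y]).T); h=cv2.convexHull(q.astype(np.float32)).reshape(-1,2)
if len(h)>5: print('rim',len(q),cv2.minEnclosingCircle(q.astype(np.float32)))
b=(np.hypot(P[:,0]-x,P[:,1]-y)<r+.03)&(P[:,2]>.05)
if b.sum()>20: print('lid',b.sum(),np.percentile(P[b],[2,50,98],axis=0).round(4).tolist())
E
python3 chk.py blue .5326 -.3942 .0375 4
```

```text
t: 11.18
tool_pos: [0.4692, -0.0293, 0.1692]
tool_rot: [0.404, 3.114, 0.0]
contact_force: [-0.4, 0.3, -1.3]
opening: 0.0368
grip_force: 40.4
t: 11.6
tool_pos: [0.4988, -0.2101, 0.1685]
tool_rot: [0.407, 3.115, 0.001]
contact_force: [1.0, 0.1, -0.9]
opening: 0.0371
grip_force: 40.4
t: 12.02
tool_pos: [0.5287, -0.3753, 0.1683]
tool_rot: [-0.409, -3.115, -0.0]
contact_force: [0.1, -0.1, -0.5]
opening: 0.0372
grip_force: 40.4
t: 12.43
tool_pos: [0.5355, -0.3926, 0.1682]
tool_rot: [-0.405, -3.115, -0.001]
contact_force: [-0.5, -0.8, -1.3]
opening: 0.0371
grip_force: 40.4
[ 0.53548664 -0.39263427  0.16817022]
rim 1800 ((0.5321523547172546, -0.39617523550987244), 0.037730008363723755)
lid 3674 [[0.5236, -0.402, 0.2158], [0.5265, -0.3893, 0.23], [0.5341, -0.3794, 0.2352]]
```

View pics/w4.png

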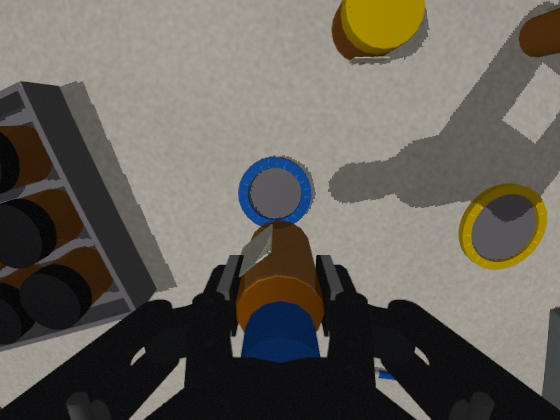

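The wrist view shows the bottle upright in the jaws and the small blue rim at (276,192), clear of the vial tray. The rim measures (0.532, -0.396), so I'm correcting by -3 mm in x and y while lowering.

```bash
python3 -m crank '-.003 -.003 -.03 0; -.003 -.002 -.04 0; 0 0 -.05 0; 0 0 -.05 0; 0 0 -.03 0'; python3 -m crank '0 0 -.02 0; 0 0 -.014 0; 0 0 -.01 0; 0 0 -.005 0; 0 0 0 0'
```

```text
t: 12.9
tool_pos: [0.5308, -0.3943, 0.064]
tool_rot: [-0.405, -3.111, -0.005]
contact_force: [-0.6, 0.2, -1.9]
opening: 0.0372
grip_force: 40.4
t: 13.32
tool_pos: [0.5329, -0.3968, 0.0443]
tool_rot: [0.407, 3.114, -0.001]
contact_force: [0.2, -0.3, -1.9]
opening: 0.0372
grip_force: 40.4
```

```bash
python3 -m crank '0 .003 -.004 0; 0 0 -.004 0; 0 0 -.002 0; 0 0 -.001 0; 0 0 0 0';python3 -m crank '0 0 -.001 0; 0 0 -.001 0; 0 0 0 0; 0 0 0 0; 0 0 0 0'
```

```text
t: 13.73
tool_pos: [0.5327, -0.3951, 0.0385]
tool_rot: [0.407, 3.115, -0.0]
contact_force: [0.0, -0.5, -0.2]
opening: 0.0371
grip_force: 40.4
t: 14.15
tool_pos: [0.5328, -0.3952, 0.0384]
tool_rot: [0.407, 3.115, -0.0]
contact_force: [-1.5, 2.1, 5.1]
opening: 0.0371
grip_force: 41.0
```

```bash
python3 -m crank '0 0 0 0; 0 0 0 0; 0 0 0 0; 0 0 0 0; 0 0 0 0' 100; python3 -m crank '0 0 .02 0; 0 0 .04 0; 0 0 .06 0; 0 0 .06 0; 0 0 .05 0'; python3 -m crank '-.02 .018 0 0; -.04 .037 0 0; -.045 .041 0 0; -.045 .041 0 0; -.04 .037 0 0'; python3 -m crank '-.035 .032 0 0; -.02 .019 0 0; -.013 .013 0 0; 0 0 0 0; 0 0 0 0'
cat >chk2.py <<'E'
# top circles seen by wrist and top: args col x y z triples
import sys
from station import ctrl
from vis import *
print(ctrl.get_obs()['tool_pos'])
A=sys.argv[2:]
for n in("top","wrist"):
    c=ctrl.get_calibration(n);im,d=ctrl.get_image(n);cv2.imwrite(f"pics/{n}{sys.argv[1]}.png",im[:,:,::-1])
    for i in range(0,len(A),4):
        x,y,z=map(float,A[i+1:i+4]);v,u=np.nonzero((mask(im,A[i])>0)&(d>0));uv=np.c_[u,v];P=pts(c,uv,d[v,u])
        s=(np.hypot(P[:,0]-x,P[:,1]-y)<.05)&(abs(P[:,2]-z)<.008)
        if s.sum()>20: print(n,A[i],z,cv2.minEnclosingCircle(onplane(c,uv[s],z)[:,:2].astype(np.float32)),np.median(P[s,2]))
E
python3 chk2.py 5 blue .5326 -.3952 .105 yellow .4037 -.2761 .066
```

```text
t: 14.57
tool_pos: [0.5324, -0.395, 0.037]
tool_rot: [-0.407, -3.115, -0.0]
contact_force: [0.2, -0.1, -0.8]
opening: 0.0856
grip_force: 0.0
t: 14.98
tool_pos: [0.5329, -0.3953, 0.1553]
tool_rot: [0.407, 3.113, -0.002]
contact_force: [0.0, -0.3, -0.4]
opening: 0.0855
grip_force: 0.0
t: 15.4
tool_pos: [0.4365, -0.307, 0.1528]
tool_rot: [0.407, 3.115, -0.0]
contact_force: [0.2, -0.4, -0.5]
opening: 0.0852
grip_force: 0.0
t: 15.82
tool_pos: [0.4039, -0.2763, 0.1531]
tool_rot: [0.407, 3.114, -0.002]
contact_force: [0.2, 0.1, -0.5]
opening: 0.0855
grip_force: 0.0
[ 0.40392597 -0.2763442   0.15305803]
top yellow 0.066 ((0.4153454899787903, -0.26348888874053955), 0.012594757601618767) 0.0633346254225055
wrist yellow 0.066 ((0.40235230326652527, -0.27677661180496216), 0.02981583960354328) 0.0655894218651531
```

View pics/wrist5.png

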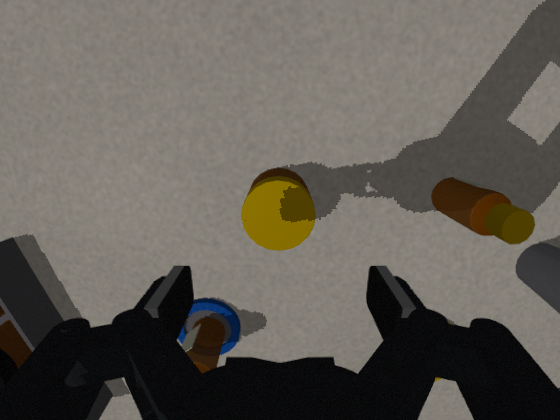

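The wrist view shows the yellow lid at (278,213), centred between the fingers. The blue bottle stands on its stand at (208,330).

```bash
python3 -m crank '-.002 0 -.03 0; 0 0 -.05 0; 0 0 -.05 0; 0 0 -.05 0; 0 0 -.04 0'; python3 -m crank '0 0 -.026 0; 0 0 -.014 0; 0 0 -.01 0; 0 0 0 0; 0 0 0 0'
```

```text
t: 16.33
tool_pos: [0.4026, -0.2761, 0.0405]
tool_rot: [-0.407, -3.114, -0.001]
contact_force: [-1.0, -0.5, 0.1]
opening: 0.0852
grip_force: 0.0
t: 16.75
tool_pos: [0.4032, -0.2766, 0.018]
tool_rot: [0.407, 3.114, -0.001]
contact_force: [0.8, -0.1, -0.3]
opening: 0.0854
grip_force: 0.0
```

```bash
python3 -m crank '0 0 0 0; 0 0 0 0; 0 0 0 0; 0 0 0 0; 0 0 0 0' 0 40; python3 -m crank '0 0 0 0; 0 0 0 0; 0 0 0 0; 0 0 0 0; 0 0 0 0';  python3 -m crank '0 0 .02 0; 0 0 .03 0; 0 0 .04 0; 0 0 .03 0; 0 0 0 0'; python3 -m crank '.02 .01 0 0; .03 .015 0 0; .04 .02 0 0; .04 .02 0 0; .04 .02 0 0'; python3 -m crank '.04 .02 0 0; .04 .02 0 0; .04 .02 0 0; .04 .02 0 0; .04 .02 0 0'; python3 -m crank '.04 .02 0 0; .03 .017 0 0; .025 .015 0 0; 0 0 0 0; 0 0 0 0'; python3 chk.py yellow .6356 -.1583 .05 6
```

```text
t: 17.17
tool_pos: [0.4035, -0.2769, 0.0187]
tool_rot: [0.407, 3.113, -0.003]
contact_force: [-1.2, 0.2, 5.4]
opening: 0.0593
grip_force: 43.7
t: 17.58
tool_pos: [0.4034, -0.2769, 0.0187]
tool_rot: [0.407, 3.113, -0.002]
contact_force: [-1.7, 0.0, 5.7]
opening: 0.0593
grip_force: 43.7
t: 18.0
tool_pos: [0.4041, -0.2773, 0.0807]
tool_rot: [0.406, 3.11, -0.005]
contact_force: [0.5, -0.5, -1.1]
opening: 0.059
grip_force: 43.6
t: 18.42
tool_pos: [0.4876, -0.2317, 0.0751]
tool_rot: [-0.407, -3.112, -0.003]
contact_force: [-0.3, -0.9, -2.4]
opening: 0.0591
grip_force: 43.6
t: 18.83
tool_pos: [0.5876, -0.1815, 0.0747]
tool_rot: [-0.406, -3.112, -0.002]
contact_force: [0.1, -0.3, -1.8]
opening: 0.0598
grip_force: 43.6
t: 19.25
tool_pos: [0.6344, -0.1561, 0.075]
tool_rot: [-0.404, -3.112, -0.001]
contact_force: [-0.0, -0.5, -2.4]
opening: 0.0589
grip_force: 43.7
[ 0.63440085 -0.15610984  0.07498291]
rim 3399 ((0.6350022554397583, -0.15838263928890228), 0.050384242087602615)
lid 13451 [[0.6059, -0.1808, 0.1131], [0.627, -0.1543, 0.1218], [0.6498, -0.1293, 0.123]]
```

View pics/w6.png

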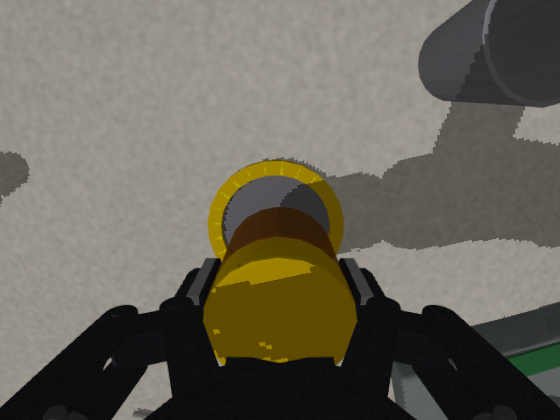

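The yellow jar is upright over its rim (centre about (276,225)). The rim measures (0.635, -0.158), so I'm lowering with a small correction.

```bash
python3 -m crank '.003 -.002 -.02 0; 0 -.002 -.025 0; 0 0 -.02 0; 0 0 -.012 0; 0 0 -.008 0';python3 -m crank '0 0 -.005 0; 0 0 -.004 0; 0 0 -.002 0; 0 0 0 0; 0 0 0 0'
```

```text
t: 19.72
tool_pos: [0.6349, -0.1593, 0.0323]
tool_rot: [-0.408, -3.112, -0.001]
contact_force: [0.4, -0.1, -2.2]
opening: 0.0594
grip_force: 43.7
t: 20.13
tool_pos: [0.6369, -0.1596, 0.0299]
tool_rot: [0.407, 3.114, -0.0]
contact_force: [0.4, -0.2, -2.6]
opening: 0.0591
grip_force: 43.7
```

```bash
python3 -m crank '-.001 .002 -.004 0; 0 0 -.004 0; 0 0 -.002 0; 0 0 -.002 0; 0 0 0 0';python3 -m crank '0 0 -.001 0; 0 0 0 0; 0 0 0 0; 0 0 0 0; 0 0 0 0'
```

```text
t: 20.55
tool_pos: [0.636, -0.1584, 0.0238]
tool_rot: [-0.407, -3.115, -0.0]
contact_force: [-3.0, 0.8, 2.3]
opening: 0.0594
grip_force: 43.9
t: 20.97
tool_pos: [0.636, -0.1584, 0.0238]
tool_rot: [-0.407, -3.115, -0.0]
contact_force: [-4.1, 2.1, 5.5]
opening: 0.0588
grip_force: 44.3
```

```bash
python3 -m crank '0 0 0 0; 0 0 0 0; 0 0 0 0; 0 0 0 0; 0 0 0 0' 100; python3 -m crank '0 0 .02 0; 0 0 .05 0; 0 0 .06 0; 0 0 .07 0; 0 0 .06 0'; python3 -m crank '-.02 .005 0 0; -.04 .01 0 0; -.05 .013 0 0; -.05 .013 0 0; -.05 .013 0 0'; python3 -m crank '-.05 .013 0 0; -.05 .013 0 0; -.04 .01 0 0; -.02 .006 0 0; -.011 .004 0 0';python3 -m crank '0 0 0 0; 0 0 0 0; 0 0 0 0; 0 0 0 0; 0 0 0 0'; python3 chk2.py 7 blue .5326 -.3952 .105 yellow .6356 -.1583 .071 yellow .4453 -.1083 .1
```

```text
t: 21.38
tool_pos: [0.6361, -0.1585, 0.0227]
tool_rot: [0.407, 3.115, -0.0]
contact_force: [-0.2, -0.5, 0.3]
opening: 0.0857
grip_force: 0.0
t: 21.8
tool_pos: [0.6363, -0.1586, 0.1556]
tool_rot: [0.407, 3.114, -0.0]
contact_force: [0.6, -0.5, 1.1]
opening: 0.0852
grip_force: 0.0
t: 22.22
tool_pos: [0.5302, -0.1313, 0.1536]
tool_rot: [0.407, 3.114, -0.0]
contact_force: [0.2, 0.7, 0.6]
opening: 0.0853
grip_force: 0.0
t: 22.63
tool_pos: [0.4445, -0.1082, 0.1534]
tool_rot: [0.407, 3.114, -0.001]
contact_force: [0.6, -0.2, 0.6]
opening: 0.0856
grip_force: 0.0
t: 23.05
tool_pos: [0.446, -0.1087, 0.1529]
tool_rot: [-0.407, -3.115, -0.0]
contact_force: [1.5, 0.3, -0.9]
opening: 0.0857
grip_force: 0.0
[ 0.44602038 -0.10867355  0.15285914]
top blue 0.105 ((0.5336516499519348, -0.3920203447341919), 0.01265752874314785) 0.10374029578226407
top yellow 0.071 ((0.6358069777488708, -0.15663109719753265), 0.029373878613114357) 0.0700087621094591
wrist blue 0.105 ((0.5223203897476196, -0.3858276605606079), 0.011306813918054104) 0.10207125884503318
wrist yellow 0.1 ((0.446688175201416, -0.10864008963108063), 0.013024509884417057) 0.09960505339431544
```

View pics/wrist7.png

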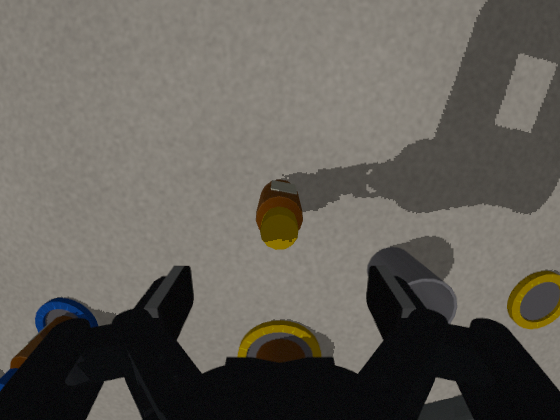

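The wrist view shows the yellow cap at (280,230), centred, with the beaker at (425,290) clear of the right finger. The two placed items that were checked are within about 2–3 mm of their stands' centres. Descending.

```bash
python3 -m crank '0 0 -.02 0; 0 0 -.03 0; 0 0 -.04 0; 0 0 -.04 0; 0 0 -.04 0'; python3 -m crank '0 0 -.03 0; 0 0 -.02 0; 0 0 -.016 0; 0 0 0 0; 0 0 0 0';python3 -m crank '0 0 0 0; 0 0 0 0; 0 0 0 0; 0 0 0 0; 0 0 0 0'
```

```text
t: 23.57
tool_pos: [0.4453, -0.1084, 0.0663]
tool_rot: [-0.407, -3.115, -0.0]
contact_force: [-0.0, 0.0, -0.3]
opening: 0.0855
grip_force: 0.0
t: 23.98
tool_pos: [0.4456, -0.1085, 0.0347]
tool_rot: [-0.407, -3.115, -0.0]
contact_force: [0.6, -0.8, 0.2]
opening: 0.0856
grip_force: 0.0
t: 24.4
tool_pos: [0.4459, -0.1086, 0.0353]
tool_rot: [0.407, 3.114, -0.0]
contact_force: [-0.4, -0.2, -0.1]
opening: 0.0852
grip_force: 0.0
```

```bash
python3 -m crank '0 0 0 0; 0 0 0 0; 0 0 0 0; 0 0 0 0; 0 0 0 0' 0 40; python3 -m crank '0 0 0 0; 0 0 0 0; 0 0 0 0; 0 0 0 0; 0 0 0 0';  python3 -m crank '0 0 .03 0; 0 0 .05 0; 0 0 .06 0; 0 0 .07 0; 0 0 .06 0'; python3 -m crank '.015 .02 0 0; .025 .034 0 0; .032 .043 0 0; .035 .047 0 0; .035 .047 0 0'; python3 -m crank '.035 .047 0 0; .035 .047 0 0; .035 .047 0 0; .035 .047 0 0; .035 .047 0 0'; python3 -m crank '.03 .04 0 0; .025 .034 0 0; .015 .02 0 0; .01 .013 0 0; 0 0 0 0'; python3 chk.py yellow .6443 .1582 .0375 8
```

```text
t: 24.82
tool_pos: [0.4456, -0.1086, 0.0349]
tool_rot: [0.407, 3.115, -0.0]
contact_force: [0.6, -1.0, 1.2]
opening: 0.0369
grip_force: 40.2
t: 25.23
tool_pos: [0.4457, -0.1086, 0.0349]
tool_rot: [0.407, 3.115, -0.0]
contact_force: [0.7, -0.7, 1.6]
opening: 0.037
grip_force: 40.2
t: 25.65
tool_pos: [0.4451, -0.1081, 0.171]
tool_rot: [-0.407, -3.115, -0.001]
contact_force: [0.6, -0.5, -1.4]
opening: 0.0371
grip_force: 40.2
t: 26.07
tool_pos: [0.5167, -0.0118, 0.1692]
tool_rot: [-0.408, -3.114, -0.001]
contact_force: [0.8, -0.1, -1.1]
opening: 0.0374
grip_force: 40.3
t: 26.48
tool_pos: [0.6042, 0.106, 0.1687]
tool_rot: [-0.406, -3.113, -0.0]
contact_force: [0.1, -0.7, -1.2]
opening: 0.0371
grip_force: 40.3
t: 26.9
tool_pos: [0.6442, 0.1588, 0.1691]
tool_rot: [-0.405, -3.114, 0.0]
contact_force: [-0.4, 0.5, -1.2]
opening: 0.037
grip_force: 40.4
[0.64417167 0.15876595 0.16911565]
rim 1617 ((0.6442928910255432, 0.15860074758529663), 0.037898264825344086)
lid 1662 [[0.6318, 0.1508, 0.2327], [0.6375, 0.1617, 0.2339], [0.6434, 0.1717, 0.2349]]
```

View pics/w8.png

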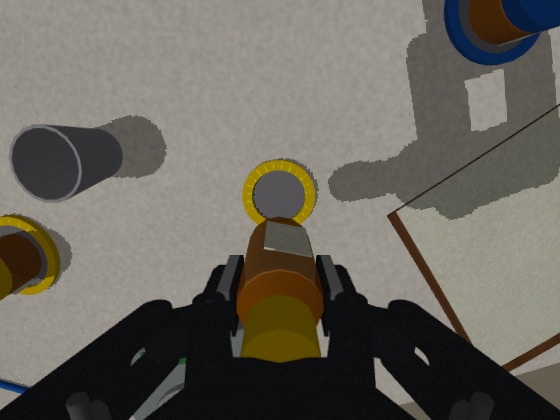

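The yellow bottle is upright over the small yellow rim at (280,194), which measures (0.6443, 0.1586). It is aligned, so I'm lowering it.

```bash
python3 -m crank '0 0 -.03 0; 0 0 -.04 0; 0 0 -.05 0; 0 0 -.05 0; 0 0 -.03 0'; python3 -m crank '0 0 -.02 0; 0 0 -.014 0; 0 0 -.008 0; 0 0 0 0; 0 0 0 0'
```

```text
t: 27.37
tool_pos: [0.6413, 0.1566, 0.0655]
tool_rot: [-0.408, -3.11, 0.002]
contact_force: [-1.3, 0.0, -2.5]
opening: 0.0369
grip_force: 40.4
t: 27.78
tool_pos: [0.6449, 0.1581, 0.05]
tool_rot: [0.407, 3.113, 0.001]
contact_force: [-0.5, 0.2, -1.0]
opening: 0.0372
grip_force: 40.3
```

```bash
python3 -m crank '0 0 -.006 0; 0 0 -.006 0; 0 0 -.004 0; 0 0 -.002 0; 0 0 -.001 0';python3 -m crank '0 0 -.001 0; 0 0 0 0; 0 0 0 0; 0 0 0 0; 0 0 0 0'
```

```text
t: 28.2
tool_pos: [0.6442, 0.158, 0.04]
tool_rot: [-0.407, -3.115, 0.0]
contact_force: [-2.8, -1.3, 3.9]
opening: 0.0373
grip_force: 40.7
t: 28.62
tool_pos: [0.6442, 0.158, 0.0399]
tool_rot: [0.407, 3.115, -0.0]
contact_force: [-4.3, -0.5, 5.5]
opening: 0.0372
grip_force: 40.9
```

```bash
python3 -m crank '0 0 0 0; 0 0 0 0; 0 0 0 0; 0 0 0 0; 0 0 0 0' 100; python3 -m crank '0 0 .02 0; 0 0 .05 0; 0 0 .06 0; 0 0 .07 0; 0 0 .07 0'; python3 -m crank '0 0 .07 0; 0 0 .05 0; -.05 0 .02 0; -.06 0 0 0; -.06 0 0 0'; python3 -m crank '-.06 0 0 0; -.06 0 0 0; -.06 0 0 0; -.04 0 0 0; -.02 0 0 0';python3 -m crank '0 0 0 0; 0 0 0 0; 0 0 0 0; 0 0 0 0; 0 0 0 0'; python3 chk2.py 9 blue .5326 -.3952 .105 blue .5205 .402 .071 yellow .6356 -.1583 .071 yellow .6443 .1582 .105
```

```text
t: 29.03
tool_pos: [0.644, 0.158, 0.0386]
tool_rot: [-0.407, -3.115, 0.0]
contact_force: [0.2, -0.3, 0.5]
opening: 0.0852
grip_force: 0.0
t: 29.45
tool_pos: [0.6435, 0.1579, 0.1753]
tool_rot: [-0.407, -3.114, 0.0]
contact_force: [0.2, -0.2, 0.7]
opening: 0.0852
grip_force: 0.0
t: 29.87
tool_pos: [0.559, 0.158, 0.2463]
tool_rot: [0.407, 3.112, 0.002]
contact_force: [-0.4, 0.5, 0.2]
opening: 0.0856
grip_force: 0.0
t: 30.28
tool_pos: [0.437, 0.1581, 0.2446]
tool_rot: [0.406, 3.114, 0.001]
contact_force: [-0.1, -1.1, 0.8]
opening: 0.0852
grip_force: 0.0
t: 30.7
tool_pos: [0.4396, 0.1579, 0.2438]
tool_rot: [-0.408, -3.115, 0.0]
contact_force: [-0.4, 0.0, -0.3]
opening: 0.0854
grip_force: 0.0
[0.439639   0.1579196  0.24377781]
top blue 0.105 ((0.5322183966636658, -0.39301031827926636), 0.012958534993231297) 0.10279750681034185
top blue 0.071 ((0.5232604146003723, 0.4006292521953583), 0.03016258217394352) 0.06962617278982475
top yellow 0.071 ((0.6363852024078369, -0.1577424705028534), 0.02920365147292614) 0.06973614682930158
top yellow 0.105 ((0.6431263089179993, 0.15735507011413574), 0.012779643759131432) 0.1032598709580134
wrist blue 0.071 ((0.521298885345459, 0.39944013953208923), 0.03250924497842789) 0.0707602991018309
wrist yellow 0.071 ((0.6480719447135925, -0.14821866154670715), 0.02429846115410328) 0.07034499805995831
wrist yellow 0.105 ((0.6369644403457642, 0.16392037272453308), 0.010786562226712704) 0.10430079185106073
```

View pics/top9.png

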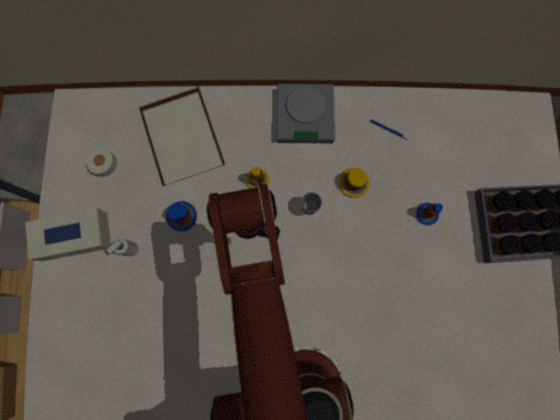

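The top view shows all four samples upright on their stands: blue jar (179,212), yellow bottle (256,174), yellow jar (356,179) and blue bottle (432,211). Each is within about 3 mm of centre in the top view, and the beaker and sprayer have not moved. Handing in.

```bash
python3 -c "
from station import ctrl
print(ctrl.finish_job())"
```

```text
the job is handed in; nothing more can be done
None
```

The job is handed in: all four samples stand upright on their matching stands, within about 3 mm of centre in the last top view, with the beaker and pump bottle where they were; the hand-in returned no verdict.

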